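# Refit the stirrer's speed knob and turn it to zero

### The job

The speed knob has come off the magnetic stirrer, whose shaft was left standing above zero. Push the knob back onto the D-shaped shaft until it snaps fully home, without forcing it, then turn it anticlockwise to its zero stop so that its pointer points at the long mark, and let go. Leave the timer, label roll and screwdriver where they are.

Things in the scene. Friction and masses are not known exactly. Their poses are not given: they have to be found in the camera images.
- stirrer: Low white magnetic stirrer, fixed, 120 (x) x 220 (y) x 45 mm high. Origin: centre of underside; x to its back (away from the robot, within 10 degrees), y left, z up. A round aluminium plate (108 mm wide, 8 mm proud) is on its left half; its right half is the level control panel, 45 mm up, from which the bare knob shaft stands upright. A long mark on the panel, at +x of the shaft, is zero.
- seat (a point): Where the centre of the knob's underside lies when fully home: on the shaft's axis, 0.5 mm above the panel, at stirrer x -12, y -68, z 45.5 mm; axes as the stirrer's. A fixed nut 22 mm wide, 5 mm above this point, stops the knob. Knob underside height above this point: 24 mm (16 or more if jammed) if the flats do not match, about 13 mm when they match (spring balls stop it), 0 once 6 to 15 N of push has snapped it on.
- shaft_top (a point): Centre of the steel shaft's top, 29.5 mm above the seat; axes as the stirrer's. 14 mm thick, one flat 3.5 mm from its axis; its top 1 mm is chamfered. It turns stiffly (0.13 N m) between zero (flat faces the stirrer's +x) and 2.4 rad clockwise from above. Start angle NOT measured: 0.5 to 1.9 rad clockwise of zero. See it, or press lightly (about 6 N) and turn the knob step by step until it drops.
- knob: Grey plastic speed knob, loose, standing bore down on the worktop; about 80 g, 40 mm high. Origin: centre of underside; z up, x along its pointer. Round skirt 52 mm wide, 11 mm high; above it, to 40 mm, a grip bar with flat parallel sides 24 mm apart (across y; x -15 to +13 mm), a wedge pointer end to x +26 mm (white line on top), a rounded tail to x -22 mm. Over 40 N of contact with the stirrer before it is home (120 N once home) breaks it.
- knob_bore (a point): Mouth of the knob's D-bore, on its axis 5 mm above its underside; axes as the knob's. The bore's flat is on the pointer side (+x), 4.3 mm from the axis, its other sides 7.8 mm from it: 0.8 mm of play all round, about 0.15 rad of turning play. So with the knob on the shaft, its pointer points where the shaft's flat faces.
- timer: White square bench timer, 62 x 62 x 21 mm, origin at the centre of its underside; a bystander at the right.
- label_roll: Roll of labels, 52 mm wide, 22 mm high, origin at the centre of its underside; a bystander behind.
- screwdriver: Screwdriver lying left of the stirrer, 189 mm long, 26 mm thick; a bystander.
Mind the look-alikes: they are no part of the job. Of the things that look like the knob, take the one that is nearest to the robot's base at the start.

How it is judged:
On the way, in this order (a step that is already met when the one before it is completed fails the run):
1. the knob has snapped home on the shaft (z of knob in the frame of seat between -0.003 and 0.002 m and horizontal distance between knob and seat below 0.003 m and angle between knob's own z axis and vertical below 0.1 rad), for 0.1 s.
2. the knob is turned to zero (angle between the x axis of knob and the x axis of seat, either way round below 0.26 rad), for 0.1 s.
At the end, for the whole second after the job is handed in: The knob is fully home on the shaft (underside within 2 mm of the seat height, centre within 3 mm of the shaft's axis, upright within 0.1 rad), its pointer within 0.26 rad (15 degrees) of the long zero mark, at rest (all of step 1 and angle between the x axis of knob and the x axis of seat, either way round below 0.26 rad and linear speed of knob below 0.02 m/s); the robot touches nothing.
It fails at once if the knob is forced on: more than 40 N of contact between knob and stirrer while the knob is not yet home (contact force between knob and stirrer above 40 N and z of knob in the frame of seat above 0.003 m).
It fails at once if the knob is forced once home: more than 120 N of contact between knob and stirrer (contact force between knob and stirrer above 120 N).
It fails at once if the timer, label roll or screwdriver is moved by more than 25 mm (distance of any of timer, label_roll, screwdriver from where it was at the start of the episode above 0.025 m).
It also fails if it takes over 64 s, if anything falls off the work surface, if the arm or the gripper's body presses on something with over 40 N, if the wrist force passes 120 N, or if a joint passes its speed limit or range.

### The arm

A 6-joint arm with a two-finger parallel gripper is mounted at the origin on a cart in front of the work surface, level with it; the furniture and walls round the work are solid. World frame = base frame: x ahead of the robot, y to its left, z up, the work surface at z = 0. Lengths are in m, angles in rad, forces in N, time in s.
With the tool pointing down it reaches from about 0.35 to 0.85 m from the base axis. Payload 8.1 kg.
Tool frame: the origin (TCP) lies at the very end of the fingers, on their centre line; the grasp point (between the pads) lies 19 mm behind it; z points along the fingers, y is the direction in which the jaws open and shut (so a half turn about z gives the same grasp; the last joint's range is limited). The gripper opens to 93 mm and grips with 3 to 60 N. Pads are 15 mm wide; open, the fingers measure 128 mm over their backs; the gripper's body (75 mm by 188 mm) begins 65 mm behind the grasp point.
Start: joints at [-1.252, 0.13, 1.488, -0, 1.523, -0.085], TCP at [0.236, -0.552, 0.219] pointing down, gripper open.
Joint ranges: [-2.96, 2.96], [-0.89, 2.26], [0.02, 2.5], [-1.34, 4.48], [0, 2.73], [-2.66, 2.66]. Speed limits (rad/s): [2.39, 2.39, 2.79, 3.14, 3.14, 3.14].

### API

Orientations are given as a rotation vector (axis times angle).
In Python, from plant import * gives the robot as it stands.
- The arm moves only by the tool apply_moves, never from a script. Its argument "commands" is one flat list of numbers, 7 for each row, row after row: the shift along the world's x, y, z in cm, then the turn, a rotation vector about the world's x, y, z in rad, then the finger opening in cm, from 0 to 9.3. A call has 1 to 8 rows; each row shifts and turns the pose as measured when the row begins; what a row does not reach is not made up. A row lasts 1/8 s, in which the tool goes at most 62.5 mm and 10.7 degrees, less where a joint would pass 70% of its speed; a pose out of reach is approached as far as the arm can. A call with a gripper value outside its range is refused whole. The fingers move at their own pace and stop on an object; "squeeze" is the grip in N (left out, the last holds). Time passes only in rows, so rows that do not move let the fingers close. It gives the time, the measured TCP pose, the force and the opening at its end, in the units of the state.
- read_state(): the state, without advancing time (a new reading comes with each control period).
- read_camera(name): name is "scene" or "top" or "wrist"; returns (picture, depth): 480x640x3 uint8, blue, green, red; 480x640 float32, m along the optical axis (not along the pixel's ray), 0 where there is no reading.
- camera_model(name): a dict with "intrinsics" (3x3 intrinsics, pixels), "R" (3x3) and "t" (3): a world point X has camera coordinates R X + t. Camera axes: x right, y down, z forward; pixel columns grow to the right and rows downward; lengths in m; the calibration is good to about 2 mm. A picture is of the moment at which its call begins: read the wrist's pose just before it. camera_model takes no time and is no camera call; for the wrist camera it gives the pose at the moment of the call.
- close_job(): hands the job in, once; it reports no verdict.
Trained networks look in the newest picture that a camera, given by its name, has taken for a name from the list of things; names that differ only in an ending like _2 or _b are one class to them, and where a whole thing is asked for, a point or a joint stands for the part that bears it (a point fixed in the world has none). Each returns a list of dicts, best first, with "conf" (0 to 1); they miss things now and then, are a little off and sometimes report something else, mostly with a low value. They report only what shows in the picture. A call takes as long as a camera call. They do not tell look-alikes from the thing itself.
- find_in(query, camera): "point" ([x, y, z] in m, in the coordinates of the camera as it stood for that picture, good to about 4 mm: the middle of the surface that is visible of it).
- cut_out(query, camera): "mask" (480x640 bool, what is visible of it).
- spot_point(query, camera): "point" ([x, y, z] in m, in the coordinates of the camera as it stood for that picture, good to about 4 mm: a listed point, or the origin of a listed thing).
The state is a dict: "t": time; "q": joint angles; "dq": joint speeds; "joint_torque": joint torques, N m; "tool_pos": TCP position; "orientation": TCP orientation; "force": force on the tool from outside, world axes, zero at the start; "wrist_torque": the same for the moment, N m; "opening": finger opening in m.
Only numpy, scipy, OpenCV 4.12 (cv2) and the standard library are available. Lean on these libraries where they do the work, as an engineer would, in place of code of your own. Each camera call takes 0.05 s, during which the arm holds its last target. There are 200 camera calls.

## Working session

There is one attempt and no reset: what is moved stays moved. The work goes in short steps, Python scripts to look and compute and a tool call to move; the robot and the scene stay as the last step left them, time stands still between calls to the robot, and variables do not carry over. Pictures are saved under pics/ and viewed, about 8 in all and at most 12, crops included, and the job is handed in when it is done.

Besides the shell and the picture viewer there is one more tool, called as name(argument=value, ...) on one line, values as JSON. apply_moves: Moves the arm, as the interface text tells. Its arguments: {"type":"object","properties":{"commands":{"type":"array"},"squeeze":{"type":"number"}},"required":["commands"]}

```bash
ls; mkdir -p pics; cat > h.py <<'E'
from plant import *
import numpy as np, cv2
def w(cam,p,m=None):
    m=m or camera_model(cam); return np.array(m["R"]).T@(np.array(p)-np.array(m["t"]))
E
python3 - <<'E'
from h import *
s=read_state();print(s)
for c in["scene","top"]:
    im,d=read_camera(c); cv2.imwrite(f"pics/{c}0.png",im); np.save(f"{c}d.npy",d)
    for n in["knob","stirrer","timer","label_roll","screwdriver"]:
        print(c,n,[(np.round(w(c,r["point"]),3),round(r["conf"],2)) for r in find_in(n,c)])
    for n in["shaft_top","seat","knob","stirrer"]:
        print(c,"spot",n,[(np.round(w(c,r["point"]),3),round(r["conf"],2)) for r in spot_point(n,c)])
E
```

```text
pics
{'t': 0.0, 'q': array([-1.25242743e+00,  1.31148223e-01,  1.48926612e+00, -1.58958984e-05,
        1.52297618e+00, -8.53452018e-02]), 'dq': array([-5.94087951e-06,  1.06897924e-04,  2.24618862e-04, -2.60997391e-04,
       -1.87818115e-03, -1.35792511e-03]), 'joint_torque': array([-5.76424791e-04, -5.59830809e+01, -4.91771221e+01,  7.68589578e-02,
        3.55594454e-02, -1.43476900e-04]), 'tool_pos': array([ 0.23557229, -0.55121499,  0.21760239]), 'orientation': array([-3.07605772e+00, -6.29498383e-01,  3.52866167e-04]), 'force': array([-0.03842043, -0.12785952,  1.03074873]), 'wrist_torque': array([ 0.01705396, -0.00206775, -0.02426606]), 'opening': 0.09217234632037284}
scene knob [(array([ 0.442, -0.288,  0.024]), 0.63), (array([ 0.47 , -0.589,  0.019]), 0.56)]
scene stirrer [(array([0.462, 0.066, 0.042]), 0.62)]
scene timer [(array([ 0.444, -0.457,  0.016]), 0.88), (array([0.433, 0.371, 0.019]), 0.21)]
scene label_roll [(array([ 0.585, -0.082,  0.024]), 0.63), (array([ 0.442, -0.286,  0.023]), 0.5)]
scene screwdriver [(array([0.434, 0.374, 0.019]), 0.86)]
scene spot shaft_top
[... 300 characters left out ...]

top knob [(array([ 0.751, -0.213,  0.027]), 0.58), (array([ 0.447, -0.292,  0.024]), 0.57), (array([ 0.476, -0.587,  0.033]), 0.57)]
top stirrer [(array([0.476, 0.042, 0.045]), 0.84)]
top timer [(array([ 0.447, -0.46 ,  0.016]), 0.83)]
top label_roll [(array([ 0.572, -0.085,  0.02 ]), 0.41)]
top screwdriver [(array([0.441, 0.373, 0.021]), 0.67)]
top spot shaft_top [(array([ 0.464, -0.023,  0.077]), 0.62)]
top spot seat [(array([ 0.463, -0.022,  0.046]), 0.63), (array([ 0.586, -0.084, -0.003]), 0.63)]
top spot knob [(array([ 0.754, -0.214,  0.003]), 0.58), (array([ 0.445, -0.296, -0.002]), 0.53), (array([ 0.475, -0.596, -0.   ]), 0.51)]
top spot stirrer [(array([0.474, 0.046, 0.002]), 0.74)]
```

```bash
python3 - <<'E'
from h import *
im=cv2.imread("pics/top0.png"); m=camera_model("top")
def px(p):
    c=np.array(m["R"])@p+m["t"]; u=np.array(m["intrinsics"])@c; return u[:2]/u[2]
a=px(np.array([.445,-.296,.02]));b=px(np.array([.464,-.023,.07]))
for k in ([.445,-.296,.02],[.475,-.596,.02],[.754,-.214,.02],[.464,-.023,.07]):print(k,px(np.array(k)))
def crop(c,r=30):
    x,y=c.astype(int); return cv2.resize(im[y-r:y+r,x-r:x+r],(400,400),interpolation=cv2.INTER_CUBIC)
cv2.imwrite("pics/crop0.png",np.hstack([crop(a),crop(b)]))
E
```

```text
[0.445, -0.296, 0.02] [377.54461284 287.7943367 ]
[0.475, -0.596, 0.02] [468.51868268 280.25615485]
[0.754, -0.214, 0.02] [353.76058416 194.07686186]
[0.464, -0.023, 0.07] [293.74090846 280.35682224]
```

View pics/top0.png

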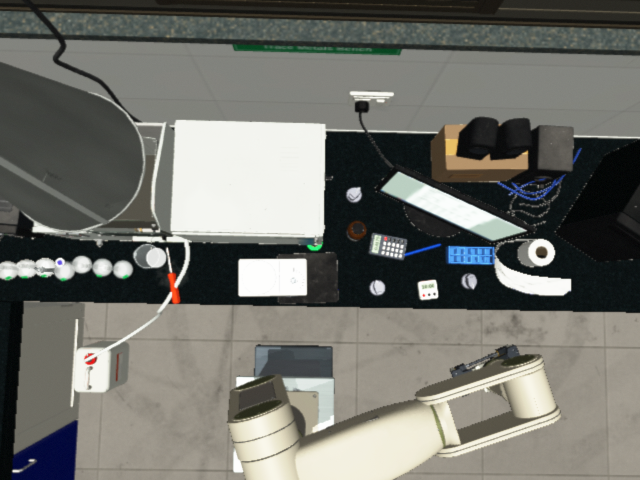

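View pics/crop0.png

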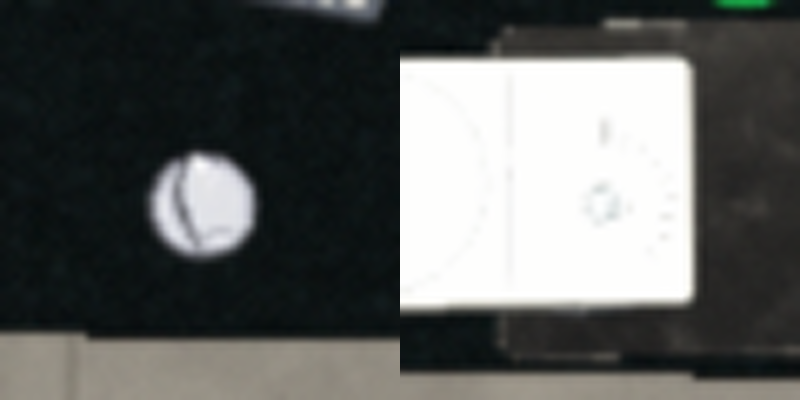

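The candidates that look like the knob are at (377,288), (468,281) and (354,194) in the top picture. Their distances from the base are 0.53, 0.76 and 0.78 m. (377,288) is nearest, and the crop shows its skirt, grip bar and pointer, with the pointer roughly towards +x. The shaft is at (294,280), with the long mark above it. I'll move over that knob and look with the wrist camera.

apply_moves(commands=[3.2,4.3,0.5,0,0,-0.1,9.3,3.2,4.3,0.5,0,0,-0.1,9.3,3.2,4.3,0.5,0,0,-0.1,9.3,3.2,4.3,0,0,0,-0.1,9.3,3.2,4.3,0,0,0,0,9.3])

```text
t: 1.62
tool_pos: [0.397, -0.3332, 0.2339]
orientation: [3.141, -0.026, 0.002]
force: [0.5, -1.3, -0.2]
opening: 0.0927
```

```bash
python3 - <<'E'
from h import *
s=read_state();print(s["t"],s["tool_pos"],s["orientation"],s["q"])
m=camera_model("wrist");R=np.array(m["R"]);print("cam",-R.T@m["t"],R)
im,d=read_camera("wrist");cv2.imwrite("pics/w1.png",im);np.save("w1d.npy",d);np.savez("w1m",**m)
for n in["knob","knob_bore","shaft_top"]:print(n,[(np.round(w("wrist",r["point"],m),3),round(r["conf"],2)) for r in spot_point(n,"wrist")])
d=np.load("topd.npy");m=camera_model("top");K=np.array(m["intrinsics"])
for u,v in[(250,130),(250,230),(320,235),(320,130),(310,280),(330,260),(335,298)]:
    print(u,v,np.round(w("top",np.linalg.inv(K)@[u,v,1]*d[v,u],m),3))
E
```

```text
1.625 [ 0.39702163 -0.33316094  0.23388342] [ 3.14088382e+00 -2.64064258e-02  1.61517392e-03] [-7.97335818e-01 -9.92283679e-02  1.69254163e+00  3.08930241e-04
  1.54713081e+00  7.90267626e-01]
cam [ 0.47839049 -0.33480903  0.39998916] [[-0.01743674 -0.99984736  0.00109855]
 [-0.95728419  0.01701161  0.28864784]
 [-0.28862247  0.00398146 -0.95743471]]
knob [(array([ 0.448, -0.294, -0.001]), 0.82), (array([ 0.476, -0.603, -0.006]), 0.71), (array([ 0.445, -0.464,  0.001]), 0.63)]
knob_bore [(array([ 0.447, -0.296,  0.007]), 0.85), (array([ 0.477, -0.601,  0.007]), 0.74)]
shaft_top [(array([ 0.467, -0.021,  0.044]), 0.66)]
250 130 [0.866 0.094 0.349]
250 230 [0.594 0.086 0.344]
320 235 [ 0.583 -0.101  0.351]
320 130 [ 0.873 -0.096  0.34 ]
310 280 [ 0.467 -0.074 -0.003]
330 260 [ 0.534 -0.139  0.001]
335 298 [ 0.409 -0.158  0.007]
```

View pics/w1.png

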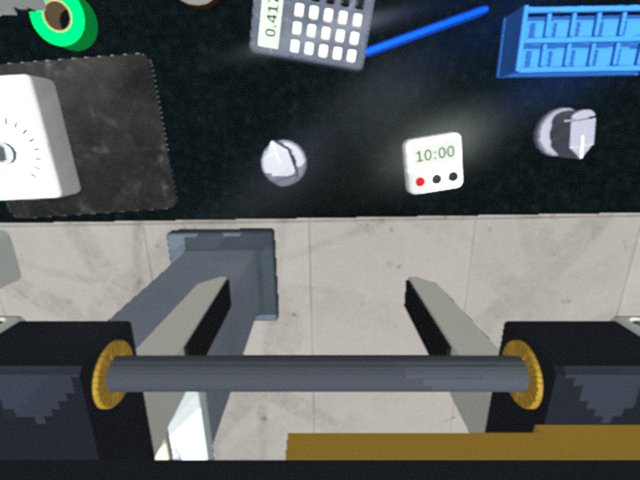

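The wrist picture shows the knob at (283,162), pointer up and slightly left. The look-alike at (570,133) is farther away. Now I'll measure its pointer angle and the top of its bar using depth.

```bash
cat >> h.py <<'E'
def cloud(cam,m,d):
    K=np.array(m["intrinsics"]);v,u=np.mgrid[:480,:640]
    P=np.stack([u,v,np.ones_like(u)],-1)@np.linalg.inv(K).T*d[...,None]
    return (P-np.array(m["t"]))@np.array(m["R"])
E
python3 - <<'E'
from h import *
m=dict(np.load("w1m.npz"));d=np.load("w1d.npy");P=cloud("wrist",m,d)
k=(np.hypot(P[...,0]-.447,P[...,1]+.295)<.045)
for lo,hi in((.03,.06),(.036,.046),(.006,.014)):
    p=P[k&(P[...,2]>lo)&(P[...,2]<hi)]
    if len(p)>5:
        r=cv2.minAreaRect((p[:,:2]*1000).astype(np.float32));print(lo,hi,len(p),p.mean(0),r,p[:,2].max());
        c,s,_=np.linalg.svd(p[:,:2]-p[:,:2].mean(0));print(_[0])
im=cv2.imread("pics/w1.png")
cv2.imwrite("pics/w1c.png",cv2.resize(im[125:200,245:320],(600,600),interpolation=cv2.INTER_CUBIC))
E
```

```text
0.03 0.06 958 [ 0.44932893 -0.29725926  0.03952585] ((450.2947082519531, -296.5587463378906), (47.953922271728516, 24.11156463623047), 18.397907257080078) 0.04205636566299883
[-0.95121512 -0.30852844]
0.036 0.046 910 [ 0.44950397 -0.29695247  0.0399096 ] ((450.29400634765625, -296.5572509765625), (47.95376205444336, 24.111379623413086), 18.4095401763916) 0.04205636566299883
[-0.95017944 -0.31170342]
0.006 0.014 648 [ 0.45119791 -0.30165847  0.01029473] ((449.244873046875, -297.006591796875), (50.625335693359375, 49.41067886352539), 88.18498992919922) 0.013914005216785359
[ 0.25705704 -0.96639623]
```

View pics/w1c.png

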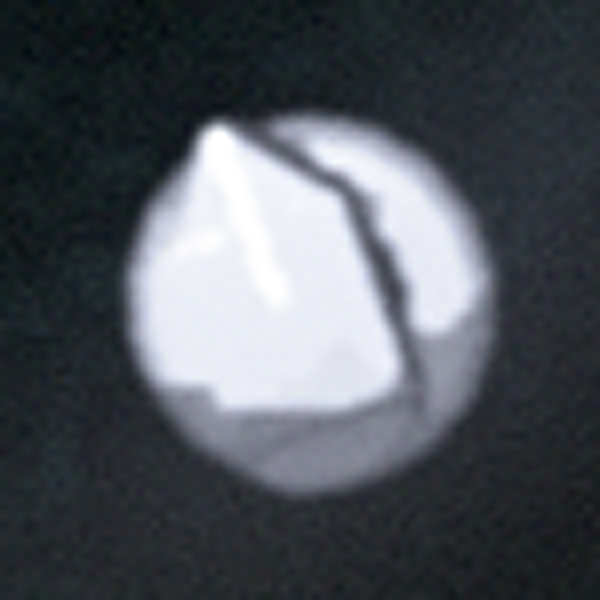

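The bar measures 48×24 mm with its top at 40 mm, which matches the description. The pointer is at +0.32 rad and the knob axis at (0.4485, -0.297). I'll align and descend.

apply_moves(commands=[1.3,0.9,-4,0,0,0.1,9.3,1.3,0.9,-4,0,0,0.1,7,1.3,0.9,-4,0,0,0.1,7,1.3,0.9,-3.5,0,0,0.04,6,0,0,0,0,0,0,6])

```text
t: 2.45
tool_pos: [0.4458, -0.3046, 0.0759]
orientation: [3.095, 0.516, 0.003]
force: [-0.3, 0.8, 0.1]
opening: 0.061
```

```bash
python3 - <<'E'
from h import *
from scipy.spatial.transform import Rotation as Ro
s=read_state();X=Ro.from_rotvec(s["orientation"]).as_matrix();print(s["t"],s["tool_pos"],"yaw",np.arctan2(X[1,0],X[0,0]),X[:,2])
E
```

```text
2.45 [ 0.44579459 -0.30455501  0.07588616] yaw 0.33040037649207454 [ 0.00262901 -0.0037147  -0.99998964]
```

apply_moves(commands=[0.3,0.75,-3,0,0,-0.01,6,0,0,-3.1,0,0,0,6,0,0,0,0,0,0,6])

```text
t: 2.82
tool_pos: [0.449, -0.3032, 0.0192]
orientation: [3.093, 0.489, 0.008]
force: [-0.4, -0.9, -0.8]
opening: 0.06
```

apply_moves(commands=[0,0.6,-0.2,0,0,0,6,0,0.1,-0.2,0,0,0,6,0,0,0,0,0,0,6])

```text
t: 3.2
tool_pos: [0.4511, -0.2995, 0.0207]
orientation: [3.088, 0.484, 0.015]
force: [-0.1, 0.1, 0.3]
opening: 0.0602
```

```bash
cat > st.py <<'E'
from h import *
from scipy.spatial.transform import Rotation as Ro
s=read_state();X=Ro.from_rotvec(s["orientation"]).as_matrix();print(s["t"],s["tool_pos"].round(4),"yaw",np.arctan2(X[1,0],X[0,0]).round(3),X[:,2].round(3),"q",s["q"].round(3),"dq",s["dq"].round(3),"F",s["force"].round(1),s["wrist_torque"].round(2),s["opening"].round(4))
E
python3 st.py
```

```text
Traceback (most recent call last):
  File "st.py", line 3, in <module>
    s=read_state();X=Ro.from_rotvec(s["orientation"]).as_matrix();print(s["t"],s["tool_pos"].round(4),"yaw",np.arctan2(X[1,0],X[0,0]).round(3),X[:,2].round(3),"q",s["q"].round(3),"dq",s["dq"].round(3),"F",s["force"].round(1),s["wrist_torque"].round(2),s["opening"].round(4))
                                                                                                                                                                                                                                                            ^^^^^^^^^^^^^^^^^^
AttributeError: 'float' object has no attribute 'round'
```

apply_moves(commands=[0,0,0,0,0,0,6])

```text
t: 3.32
tool_pos: [0.4516, -0.2998, 0.0215]
orientation: [3.087, 0.484, 0.017]
force: [-0.3, -0.6, 0.1]
opening: 0.0597
```

```bash
python3 st.py
```

```text
Traceback (most recent call last):
  File "st.py", line 3, in <module>
    s=read_state();X=Ro.from_rotvec(s["orientation"]).as_matrix();print(s["t"],s["tool_pos"].round(4),"yaw",np.arctan2(X[1,0],X[0,0]).round(3),X[:,2].round(3),"q",s["q"].round(3),"dq",s["dq"].round(3),"F",s["force"].round(1),s["wrist_torque"].round(2),s["opening"].round(4))
                                                                                                                                                                                                                                                            ^^^^^^^^^^^^^^^^^^
AttributeError: 'float' object has no attribute 'round'
```

```bash
sed -i 's/s\["opening"\].round(4)/s["opening"]/' st.py; python3 st.py
```

```text
3.325 [ 0.4516 -0.2998  0.0215] yaw 0.311 [ 0.013 -0.015 -1.   ] q [-0.678  0.146  1.85  -0.004  1.126  0.583] dq [ 0.    -0.009 -0.003 -0.001  0.002  0.   ] F [-0.3 -0.6  0.1] [-0.05  0.02  0.01] 0.059741009453296176
```

apply_moves(commands=[-0.3,0.3,-0.5,0,0,0,6])

```text
t: 3.45
tool_pos: [0.4492, -0.2973, 0.0172]
orientation: [3.086, 0.484, 0.018]
force: [-0.1, -0.4, -0.4]
opening: 0.0598
```

```bash
python3 st.py
```

```text
3.45 [ 0.4492 -0.2973  0.0172] yaw 0.311 [ 0.014 -0.016 -1.   ] q [-0.677  0.142  1.863 -0.004  1.115  0.584] dq [ 0.009 -0.024  0.127  0.    -0.088  0.008] F [-0.1 -0.4 -0.4] [ 0.01  0.   -0.  ] 0.059831053673552015
```

apply_moves(commands=[-0.1,0,-0.35,0.018,0.016,0,6,-0.03,0,-0.1,0.002,0.002,0,2,-0.03,0,-0.08,0.002,0.002,0,2,-0.03,0,-0.08,0.002,0.002,0,2], squeeze=20)

```text
t: 3.95
tool_pos: [0.4472, -0.2976, 0.0106]
orientation: [-3.093, -0.485, 0.012]
force: [0.3, 1.1, 6.1]
opening: 0.0358
```

```bash
python3 st.py
```

```text
3.95 [ 0.4472 -0.2976  0.0106] yaw 0.311 [-0.009  0.009 -1.   ] q [-0.684  0.18   1.834  0.002  1.14   0.575] dq [-0.004  0.029 -0.023  0.01   0.021 -0.007] F [0.3 1.1 6.1] [0.14 0.09 0.04] 0.03575963954775736
```

apply_moves(commands=[0.1,0.05,0.4,-0.009,-0.009,0,3.5,0,0,-0.04,0,0,0,2,0,0,-0.04,0,0,0,2,0,0,-0.04,0,0,0,2,0,0,-0.04,0,0,0,2], squeeze=25)

```text
t: 4.58
tool_pos: [0.4475, -0.2961, 0.0123]
orientation: [-3.102, -0.487, 0.001]
force: [1.0, -0.6, -0.7]
opening: 0.0358
```

```bash
python3 st.py
```

```text
4.575 [ 0.4475 -0.2961  0.0123] yaw 0.311 [-0.001  0.001 -1.   ] q [-0.68   0.165  1.847  0.     1.13   0.579] dq [ 0.001  0.006  0.003  0.    -0.007 -0.001] F [ 1.  -0.6 -0.7] [ 0.02 -0.07  0.01] 0.03581053896352952
```

```bash
python3 - <<'E'
from h import *
im,d=read_camera("wrist");cv2.imwrite("pics/w2.png",im[150:]);m=camera_model("wrist");P=cloud("wrist",m,d)
np.save("P2.npy",P)
k=(np.hypot(P[...,0]-.4475,P[...,1]+.296)<.04)&(P[...,2]>.02)&(P[...,2]<.044)
v,u=np.nonzero(k);print(u.min(),u.max(),v.min(),v.max(),read_state()["opening"])
E
```

```text
242 392 248 354 0.035546882048188254
```

View pics/w2.png

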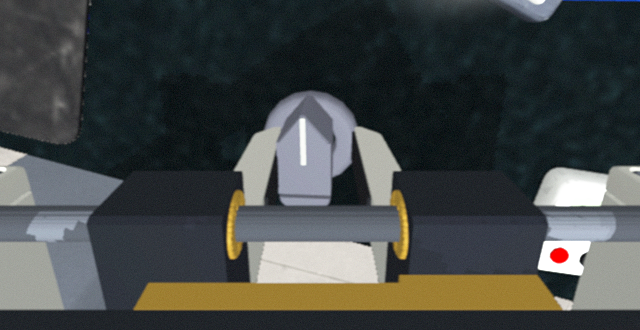

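```bash
python3 - <<'E'
from h import *
P=np.load("P2.npy")
for v in(265,290,320,340):
    print(v,[(u,*(P[v,u]*1000).round().astype(int)) for u in range(250,390,8)])
E
```

```text
265 [(250, np.int64(447), np.int64(-258), np.int64(0)), (258, np.int64(448), np.int64(-262), np.int64(0)), (266, np.int64(450), np.int64(-266), np.int64(1)), (274, np.int64(456), np.int64(-270), np.int64(11)), (282, np.int64(458), np.int64(-274), np.int64(13)), (290, np.int64(460), np.int64(-278), np.int64(16)), (298, np.int64(470), np.int64(-281), np.int64(37)), (306, np.int64(472), np.int64(-284), np.int64(41)), (314, np.int64(470), np.int64(-288), np.int64(32)), (322, np.int64(468), np.int64(-293), np.int64(24)), (330, np.int64(466), np.int64(-298), np.int64(15)), (338, np.int64(467), np.int64(-302), np.int64(14)), (346, np.int64(468), np.int64(-306), np.int64(13)), (354, np.int64(465), np.int64(-313), np.int64(0)), (362, np.int64(466), np.int64(-317), np.int64(1)), (370, np.int64(468), np.int64(-321), np.int64(1)), (378, np.int64(469), np.int64(-326), np.int64(-1)), (386, np.int64(470), np.int64(-330), np.int64(0))]
290 [(250, np.int64(432), np.int64(-261), np.int64(-1)), (258, np.int64(449), np.int64(-267), np.int64(29)), (266, np.int64(449), np.int64(-270), np.int64(28)), (274,
[... 1955 characters left out ...]
t64(-284), np.int64(42)), (290, np.int64(435), np.int64(-288), np.int64(42)), (298, np.int64(436), np.int64(-291), np.int64(42)), (306, np.int64(438), np.int64(-294), np.int64(42)), (314, np.int64(439), np.int64(-298), np.int64(42)), (322, np.int64(440), np.int64(-301), np.int64(42)), (330, np.int64(525), np.int64(-272), np.int64(178)), (338, np.int64(417), np.int64(-320), np.int64(0)), (346, np.int64(417), np.int64(-325), np.int64(-1)), (354, np.int64(420), np.int64(-329), np.int64(1)), (362, np.int64(456), np.int64(-313), np.int64(59)), (370, np.int64(463), np.int64(-312), np.int64(70)), (378, np.int64(463), np.int64(-315), np.int64(69)), (386, np.int64(465), np.int64(-318), np.int64(70))]
```

The knob is upright but about 4.5 mm off-centre and 2 mm up. One fingertip caught the skirt because I had gone too low. I'll open, raise, recentre and grip again.

apply_moves(commands=[0,0,0,0,0,0,6,0,0,0.6,0,0,0,6,-0.05,0.5,0,0,0,0,6,0,0,0,0,0,0,6])

```text
t: 5.12
tool_pos: [0.4472, -0.291, 0.0191]
orientation: [-3.103, -0.486, 0.001]
force: [0.2, 0.6, -0.3]
opening: 0.0599
```

```bash
python3 st.py
```

```text
5.125 [ 0.4472 -0.291   0.0191] yaw 0.311 [-0.001  0.001 -1.   ] q [-0.673  0.147  1.854  0.     1.142  0.586] dq [-0.006 -0.003 -0.013 -0.001 -0.003 -0.003] F [ 0.2  0.6 -0.3] [0.02 0.02 0.03] 0.05990448541949626
```

apply_moves(commands=[0,0,-0.3,0,0,0,6,0,0,0,0,0,0,2,0,0,0,0,0,0,2,0,0,0,0,0,0,2,0,0,0,0,0,0,2,0,0,0,0,0,0,2], squeeze=25)

```text
t: 5.88
tool_pos: [0.4471, -0.291, 0.0157]
orientation: [-3.103, -0.487, 0.001]
force: [0.1, -0.2, -0.2]
opening: 0.0239
```

```bash
python3 st.py
```

```text
5.875 [ 0.4471 -0.291   0.0157] yaw 0.311 [-0.001  0.001 -1.   ] q [-0.673  0.152  1.855  0.     1.135  0.586] dq [ 0.     0.001 -0.     0.002  0.     0.   ] F [ 0.1 -0.2 -0.2] [ 0.01  0.01 -0.06] 0.023869242002736123
```

Gripped at 23.9 mm, the bar's width. Next: lift and move to where the wrist camera sees the shaft.

apply_moves(commands=[0,0,3,0,0,0,2,-0.9,4.2,3.2,0,0,0,2,-0.9,4.2,3.2,0,0,0,2,-0.9,4.2,3.2,0,0,0,2,-0.9,4.2,3.2,0,0,0,2,-0.9,4.2,0,0,0,0,2,0,0,0,0,0,0,2])

```text
t: 6.75
tool_pos: [0.3993, -0.0743, 0.1779]
orientation: [-3.101, -0.483, -0.002]
force: [0.7, -0.9, -0.7]
opening: 0.0241
```

```bash
python3 st.py; python3 - <<'E'
from h import *
m=camera_model("wrist");im,d=read_camera("wrist");np.save("d3.npy",d);np.savez("m3",**m)
p=[(w("wrist",r["point"],m),r["conf"]) for n in("shaft_top",) for r in spot_point(n,"wrist")]
print(p);print("seat",[(w("wrist",r["point"],m),r["conf"]) for r in spot_point("seat","wrist")]);print("stirrer",[(w("wrist",r["point"],m),r["conf"]) for r in spot_point("stirrer","wrist")])
c=np.array(m["R"])@p[0][0]+m["t"];u=np.array(m["intrinsics"])@c;u=u[:2]/u[2];print(u)
cv2.imwrite("pics/w3f.png",im)
x,y=u.astype(int);x0=max(0,min(x-80,480));y0=max(0,y-60);cv2.imwrite("pics/w3.png",cv2.resize(im[y0:y0+120,x0:x0+160],(800,600),interpolation=cv2.INTER_CUBIC));print(x0,y0)
P=cloud("wrist",m,d);k=(abs(P[...,0]-.464)<.02)&(abs(P[...,1]+.023)<.02)&(P[...,2]>.068)&(P[...,2]<.085)
q=P[k];print(len(q),q.mean(0),q.min(0),q.max(0))
E
```

```text
6.75 [ 0.3993 -0.0743  0.1779] yaw 0.309 [ 0.001  0.003 -1.   ] q [-0.314 -0.402  2.047  0.004  1.497  0.948] dq [-0.028 -0.003 -0.04  -0.02  -0.01  -0.019] F [ 0.7 -0.9 -0.7] [ 0.04 -0.03 -0.01] 0.024071794099539374
[(array([ 0.4615238 , -0.02252688,  0.07144893]), 0.88)]
seat [(array([ 0.46627655, -0.02167434,  0.04359171]), 0.87)]
stirrer [(array([0.47556999, 0.04888375, 0.00134568]), 0.9)]
[277.00520698 142.75368076]
197 82
235 [ 0.46601238 -0.0210345   0.07453793] [ 0.45887223 -0.02592878  0.06836563] [ 0.47264392 -0.01516155  0.07703583]
```

View pics/w3.png

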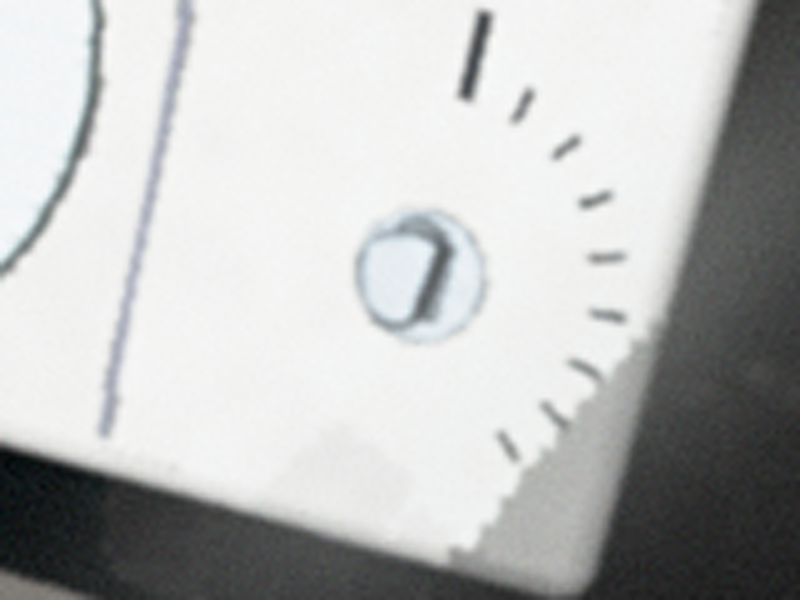

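The long mark is at (475,55) in the crop. The shaft flat's edge runs from about (445,240) to (418,320) and faces right, roughly 95° clockwise of zero. I'll compute it in world axes.

```bash
python3 - <<'E'
from h import *
m=dict(np.load("m3.npz"));K=np.linalg.inv(m["intrinsics"]);R=m["R"];C=-R.T@m["t"]
def pr(px,z):
    u=np.array([197+px[0]/5,82+px[1]/5,1]);r=R.T@(K@u);return (C+r*(z-C[2])/r[2])[:2]
def ang(a,b,z):
    v=pr(a,z)-pr(b,z);return np.arctan2(v[1],v[0])
print("flat edge", ang((443,246),(418,320),.075), ang((447,245),(425,318),.075))
print("line",ang((185,0),(105,435),.045),"mark",ang((485,12),(465,98),.045),"right edge",ang((757,0),(655,330),.04))
print("mark pts",pr((485,12),.045),pr((465,98),.045))
print("shaft L",pr((358,278),.075),"base nut centre",pr((422,275),.051),"nut L/R",pr((357,275),.051),pr((487,275),.051))
im=cv2.imread("pics/w3f.png")[82:202,197:357]; g=cv2.cvtColor(im,cv2.COLOR_BGR2GRAY)
print(g[46:68,68:98])
E
```

```text
flat edge -0.05487531902509352 -0.020537028290020257
line 0.04467943744311484 mark 0.04282825607339126 right edge 0.007817358928510234
mark pts [ 0.50773659 -0.02053719] [ 0.49438119 -0.02110953]
shaft L [ 0.46340677 -0.01583294] base nut centre [ 0.4658577  -0.02261841] nut L/R [ 0.46261511 -0.01244395] [ 0.46909969 -0.03279103]
[[245 243 246 245 240 229 213 203 192 185 181 168 160 166 167 156 150 149
  144 142 159 196 224 232 226 207 218 237 242 245]
 [244 244 244 241 233 218 203 189 192 197 203 201 204 206 205 193 168 153
  138 126 134 177 217 235 231 209 201 227 241 244]
 [244 245 244 240 222 206 208 214 219 227 226 227 228 233 232 231 220 197
  158 119 116 151 199 230 233 220 199 214 239 243]
 [244 244 240 229 206 206 226 232 234 234 232 233 235 236 238 239 239 231
  198 133 100 117 164 214 233 232 216 215 234 243]
 [245 243 238 213 189 206 232 236 235 235 235 235 236 235 237 239 239 234
  205 133  96 108 152 205 235 237 227 213 221 236]
 [244 243 231 194 181 211 232 236 235 235 235 236 236 235 236 238 239 228
  173 112  93 118 170 217 236 236 234 217 212 228]
 [244 243 227 184 
[... 1282 characters left out ...]
238 227 174 123 108 133
  160 184 215 235 237 238 236 226 209 208 230 242]
 [243 242 243 243 242 224 184 168 191 210 222 227 221 191 150 125 137 144
  163 198 228 236 237 238 229 222 221 232 240 242]
 [243 243 243 244 243 231 200 171 160 165 178 179 179 165 158 174 191 191
  198 216 232 235 232 228 220 220 231 241 243 242]
 [242 243 243 244 244 242 236 216 190 166 161 163 165 179 197 222 231 230
  229 234 234 231 221 213 206 225 238 243 243 243]
 [244 244 244 243 244 245 243 240 231 208 194 195 197 214 224 231 234 235
  235 232 230 220 210 214 226 235 241 244 242 242]
 [244 243 244 245 244 245 245 245 243 239 233 219 213 214 219 223 223 225
  227 224 222 219 229 235 238 243 242 243 244 242]]
```

Zero faces +0.044 rad in world axes and the flat faces about -1.64, so the start angle is about 1.68 rad clockwise. The pointer must reach yaw -1.64. With this grip, joint 6 (q6) would need 3.16, past its 2.66 range. The half-turned grip works: q6 runs from 0 to -1.7. I'll set the knob down, turn the tool by π and grip again.

apply_moves(commands=[1.25,-4.1,-1.5,0,0,-0.15,2,1.25,-4.1,-1.5,0,0,-0.15,2,1.25,-4.1,-3,0,0,-0.15,2,1.25,-4.1,-3,0,0,-0.15,2,0,0,-3,0,0,0,2,0,0,-1.5,0,0,0,2])

```text
t: 7.7
tool_pos: [0.4498, -0.2534, 0.0369]
orientation: [-3.099, 0.505, -0.001]
force: [0.2, 0.4, -0.4]
opening: 0.0239
```

```bash
python3 st.py
```

```text
7.7 [ 0.4498 -0.2534  0.0369] yaw -0.323 [ 0.001  0.001 -1.   ] q [-0.614  0.075  1.895  0.002  1.171  1.279] dq [-0.03   0.188  0.028 -0.004 -0.25   0.008] F [ 0.2  0.4 -0.4] [ 0.12  0.02 -0.03] 0.02389746170046336
```

apply_moves(commands=[0,0,-1.4,0,0,0,2,0,0,-0.4,0,0,0,2,0,0,-0.15,0,0,0,2,0,0,0,0,0,0,2])

```text
t: 8.2
tool_pos: [0.4501, -0.2536, 0.017]
orientation: [-3.1, 0.504, -0.002]
force: [-1.1, 0.1, -0.5]
opening: 0.024
```

```bash
python3 st.py
```

```text
8.2 [ 0.4501 -0.2536  0.017 ] yaw -0.322 [ 0.001  0.001 -1.   ] q [-0.614  0.105  1.904  0.002  1.132  1.279] dq [ 0.005 -0.009 -0.008  0.     0.004 -0.   ] F [-1.1  0.1 -0.5] [ 0.06  0.02 -0.03] 0.023979149199577138
```

apply_moves(commands=[0,0,-0.15,0,0,0,2,0,0,0,0,0,0,6,0,0,0,0,0,0,6,0,0,0,0,0,0,6,0,0,3,0,0,0,6,0,0,3,0,0,0,6])

```text
t: 8.95
tool_pos: [0.4494, -0.2527, 0.0761]
orientation: [-3.099, 0.502, 0.001]
force: [1.4, -0.4, 0.3]
opening: 0.0596
```

apply_moves(commands=[0,0,0,0,0,0.18,6,0,0,0,0,0,0.18,6,0,0,0,0,0,0.18,6,0,0,0,0,0,0.18,6,0,0,0,0,0,0.18,6,0,0,0,0,0,0.18,6,0,0,0,0,0,0.18,6,0,0,0,0,0,0.18,6])

```text
t: 9.95
tool_pos: [0.4516, -0.2544, 0.0802]
orientation: [-2.623, -1.726, -0.007]
force: [0.2, -0.1, -0.2]
opening: 0.0602
```

apply_moves(commands=[0,0,0,0,0,0.18,6,0,0,0,0,0,0.18,6,0,0,0,0,0,0.18,6,0,0,0,0,0,0.18,6,0,0,0,0,0,0.18,6,0,0,0,0,0,0.18,6,0,0,0,0,0,0.18,6,0,0,0,0,0,0.18,6])

```text
t: 10.95
tool_pos: [0.4514, -0.2545, 0.0803]
orientation: [-0.759, -3.044, -0.004]
force: [-0.4, -1.1, -0.6]
opening: 0.0601
```

```bash
python3 st.py
```

```text
10.95 [ 0.4514 -0.2545  0.0803] yaw 2.653 [-0.003  0.004 -1.   ] q [-6.130e-01  2.700e-02  1.857e+00  1.000e-03  1.262e+00 -1.696e+00] dq [ 0.005  0.003 -0.004 -0.008  0.002 -1.473] F [-0.4 -1.1 -0.6] [ 0.03 -0.1   0.02] 0.06010149572568184
```

apply_moves(commands=[-0.1,0.1,-3,0,0,0.15,6,0,0,-2,0,0,0,6,0,0,0,0,0,0,6])

```text
t: 11.32
tool_pos: [0.4509, -0.254, 0.03]
orientation: [-0.517, -3.096, -0.003]
force: [-0.5, 0.5, 0.6]
opening: 0.06
```

```bash
python3 st.py
```

```text
11.325 [ 0.4509 -0.254   0.03  ] yaw 2.811 [-0.002  0.002 -1.   ] q [-0.612  0.092  1.891  0.     1.162 -1.852] dq [-0.001 -0.016 -0.017  0.001  0.01  -0.016] F [-0.5  0.5  0.6] [ 0.04 -0.1  -0.02] 0.060039235465363376
```

apply_moves(commands=[0,0,-1.3,0,0,0.01,6,0,0,0,0,0,0,2,0,0,0,0,0,0,2,0,0,0,0,0,0,2,0,0,0,0,0,0,2,0,0,0,0,0,0,2], squeeze=40)

```text
t: 12.08
tool_pos: [0.4527, -0.2552, 0.0191]
orientation: [0.502, 3.1, -0.0]
force: [0.5, -0.4, -0.7]
opening: 0.0235
```

```bash
python3 st.py
```

```text
12.075 [ 0.4527 -0.2552  0.0191] yaw 2.821 [ 0.001 -0.    -1.   ] q [-0.612  0.11   1.894  0.     1.136 -1.862] dq [ 0.    -0.001  0.    -0.001  0.     0.   ] F [ 0.5 -0.4 -0.7] [ 0.02 -0.13  0.05] 0.023497453734464574
```

apply_moves(commands=[0,0,0,0,0,0,4,0,0,0,0,0,0,4,-0.25,0.15,-0.35,0,0,0,4,0,0,0,0,0,0,4])

```text
t: 12.58
tool_pos: [0.45, -0.2536, 0.0155]
orientation: [0.502, 3.1, -0.0]
force: [1.2, 0.6, -0.3]
opening: 0.0398
```

```bash
python3 st.py;python3 - <<'E'
from h import *
m=camera_model("wrist");im,d=read_camera("wrist");P=cloud("wrist",m,d)
k=(np.hypot(P[...,0]-.450,P[...,1]+.254)<.04)&(P[...,2]<.045)
v=np.array([np.cos(-.322),np.sin(-.322)]);n=np.array([-v[1],v[0]])
c=np.array([.450,-.254])
q=P[k&(P[...,2]>.037)];a=(q[:,:2]-c)@v*1000;b=(q[:,:2]-c)@n*1000;print("top along",a.min(),a.max(),"lat",b.min(),b.max(),np.percentile(q[:,2],[5,50,95]),len(q))
for t in(.37,.32,.27):
    pass
r=cv2.minAreaRect((q[:,:2]*1000).astype(np.float32));print(r)
q=P[k&(P[...,2]>.007)&(P[...,2]<.014)];print("skirt",len(q),((q[:,:2]-c)@v*1000).min(),((q[:,:2]-c)@v*1000).max(),((q[:,:2]-c)@n*1000).min(),((q[:,:2]-c)@n*1000).max())
cv2.imwrite("pics/w4.png",im)
E
```

```text
12.575 [ 0.45   -0.2536  0.0155] yaw 2.821 [ 0.001 -0.    -1.   ] q [-0.613  0.108  1.905  0.     1.128 -1.863] dq [ 0.    -0.001 -0.011  0.    -0.001  0.001] F [ 1.2  0.6 -0.3] [ 0.02 -0.19 -0.02] 0.039784399245672446
top along -21.323132963588847 22.01283282944939 lat -35.09592561273561 35.16492269905088 [0.03831776 0.03997205 0.04258105] 4610
((443.3298645019531, -250.97198486328125), (49.944847106933594, 51.70465087890625), 24.664331436157227)
skirt 2265 -24.644360638736753 21.163933736970016 -24.577597424521688 24.193787775996768
```

View pics/w4.png

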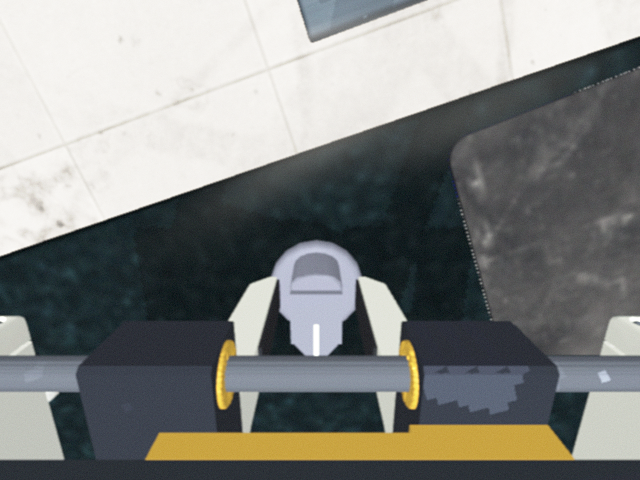

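The knob is centred under the tool to within about 1 mm (skirt symmetric at ±24.4 mm). The shaft axis is at (0.4658, -0.0223): the mark's line, the nut and the depth extents agree. I'll grip, lift and carry it over.

apply_moves(commands=[0,0,0,0,0,0,2,0,0,0,0,0,0,2,0,0,0,0,0,0,2,0,0,0,0,0,0,2,0,0,3,0,0,0,2,0,0,4,0,0,0,2,0,0,4,0,0,0,2], squeeze=40)

```text
t: 13.5
tool_pos: [0.4467, -0.2513, 0.1238]
orientation: [-0.501, -3.094, -0.006]
force: [-0.5, -0.0, -0.9]
opening: 0.0232
```

apply_moves(commands=[0.2,3,0,0,0,-0.165,2,0.2,3,0,0,0,-0.165,2,0.2,3,0,0,0,-0.165,2,0.2,3,0,0,0,-0.165,2,0.2,3,0,0,0,-0.165,2,0.2,3,0,0,0,-0.165,2,0.2,3,0,0,0,-0.165,2,0.2,2,0,0,0,-0.165,2])

```text
t: 14.5
tool_pos: [0.4648, -0.0174, 0.1289]
orientation: [2.344, 2.088, 0.001]
force: [0.2, -0.0, -1.0]
opening: 0.0238
```

apply_moves(commands=[0,0,0,0,0,0,2])

```text
t: 14.62
tool_pos: [0.4647, -0.0162, 0.1288]
orientation: [2.342, 2.091, 0.001]
force: [0.3, -0.8, -0.9]
opening: 0.0234
```

```bash
python3 st.py
```

```text
14.625 [ 0.4647 -0.0162  0.1288] yaw 1.458 [ 0.002 -0.001 -1.   ] q [-1.450e-01 -1.840e-01  1.963e+00 -1.000e-03  1.360e+00 -3.100e-02] dq [-0.011 -0.003  0.002 -0.011 -0.    -0.067] F [ 0.3 -0.8 -0.9] [-0.04 -0.09  0.02] 0.023410572173619346
```

apply_moves(commands=[0.1,-0.6,-1.5,0,0,0.045,2,0,0,-1.5,0,0,0,2,0,0,-0.6,0,0,0,2])

```text
t: 15.0
tool_pos: [0.466, -0.0237, 0.0921]
orientation: [2.284, 2.151, 0.002]
force: [0.1, 0.3, -0.6]
opening: 0.0236
```

```bash
python3 st.py
```

```text
15.0 [ 0.466  -0.0237  0.0921] yaw 1.511 [ 0.003 -0.002 -1.   ] q [-1.600e-01 -1.400e-01  1.995e+00 -1.000e-03  1.283e+00 -9.900e-02] dq [-0.008  0.054  0.034 -0.002 -0.101 -0.021] F [ 0.1  0.3 -0.6] [-0.04 -0.03  0.05] 0.02361473505413558
```

apply_moves(commands=[0,0.15,-0.4,0,0,0,2,0,0,-0.2,0,0,0,2])

```text
t: 15.25
tool_pos: [0.4657, -0.0224, 0.0854]
orientation: [2.285, 2.151, 0.001]
force: [-0.0, -0.4, -1.3]
opening: 0.024
```

apply_moves(commands=[0,0,-0.2,0,0,0,2])

```text
t: 15.38
tool_pos: [0.4661, -0.0222, 0.0837]
orientation: [2.285, 2.151, 0.002]
force: [-0.4, 2.2, 1.0]
opening: 0.0236
```

```bash
python3 st.py
```

```text
15.375 [ 0.4661 -0.0222  0.0837] yaw 1.511 [ 0.003 -0.001 -1.   ] q [-1.570e-01 -1.300e-01  2.002e+00 -1.000e-03  1.266e+00 -9.600e-02] dq [ 0.     0.024  0.011  0.006 -0.034  0.   ] F [-0.4  2.2  1. ] [ 0.41  0.07 -0.03] 0.023612534697910612
```

apply_moves(commands=[0,0.04,-0.2,0,0,0,2])

```text
t: 15.5
tool_pos: [0.4661, -0.0216, 0.0819]
orientation: [2.285, 2.151, 0.002]
force: [-2.2, 0.2, 0.2]
opening: 0.024
```

apply_moves(commands=[0,0.02,-0.2,0,0,0,2])

```text
t: 15.62
tool_pos: [0.466, -0.0215, 0.0798]
orientation: [2.285, 2.152, 0.002]
force: [-1.0, -1.2, -0.5]
opening: 0.0237
```

```bash
python3 st.py
```

```text
15.625 [ 0.466  -0.0215  0.0798] yaw 1.511 [ 0.003 -0.002 -1.   ] q [-1.550e-01 -1.250e-01  2.005e+00 -1.000e-03  1.258e+00 -9.500e-02] dq [ 0.003  0.021  0.011  0.001 -0.033  0.003] F [-1.  -1.2 -0.5] [-0.01  0.19  0.02] 0.0237075846623724
```

It's dropping over the shaft without force, so the flats match. I'll continue to the spring balls.

apply_moves(commands=[0,0,-0.25,0,0,0,2,0,0,-0.2,0,0,0,2])

```text
t: 15.88
tool_pos: [0.466, -0.0216, 0.075]
orientation: [2.284, 2.152, 0.002]
force: [-1.8, -0.6, -0.7]
opening: 0.0239
```

apply_moves(commands=[0,0,-0.2,0,0,0,2])

```text
t: 16.0
tool_pos: [0.4659, -0.0216, 0.073]
orientation: [2.284, 2.152, 0.001]
force: [-2.3, 0.4, 4.0]
opening: 0.0237
```

```bash
python3 st.py
```

```text
16.0 [ 0.4659 -0.0216  0.073 ] yaw 1.511 [ 0.003 -0.002 -1.   ] q [-1.550e-01 -1.160e-01  2.010e+00 -1.000e-03  1.244e+00 -9.500e-02] dq [-0.001  0.02   0.01  -0.001 -0.03  -0.002] F [-2.3  0.4  4. ] [0.1  0.5  0.02] 0.023743668427690073
```

apply_moves(commands=[0,0,-0.25,0,0,0,2])

```text
t: 16.12
tool_pos: [0.466, -0.0216, 0.0707]
orientation: [2.284, 2.152, 0.002]
force: [-1.7, -0.2, 4.3]
opening: 0.0237
```

apply_moves(commands=[0,0,-0.3,0,0,0,2])

```text
t: 16.25
tool_pos: [0.466, -0.0216, 0.0676]
orientation: [2.284, 2.152, 0.002]
force: [-2.7, 0.7, 2.0]
opening: 0.0235
```

apply_moves(commands=[0,0,-0.25,0,0,0,2])

```text
t: 16.38
tool_pos: [0.4659, -0.0216, 0.0647]
orientation: [2.284, 2.152, 0.001]
force: [-1.4, -0.1, -0.9]
opening: 0.0237
```

apply_moves(commands=[0,0,-0.25,0,0,0,2])

```text
t: 16.5
tool_pos: [0.4656, -0.0215, 0.0616]
orientation: [2.285, 2.152, 0.001]
force: [0.1, 0.3, -1.1]
opening: 0.0237
```

apply_moves(commands=[0,0,-0.2,0,0,0,2])

```text
t: 16.62
tool_pos: [0.4657, -0.0216, 0.0611]
orientation: [2.285, 2.152, 0.0]
force: [-15.5, 2.1, 36.2]
opening: 0.0237
```

It reached TCP 0.0611 against the nut, and 0.061 is home. I'll relieve the push and turn anticlockwise.

apply_moves(commands=[0,0,0.03,0,0,0,2,0,0,0,0,0,0.12,2])

```text
t: 16.88
tool_pos: [0.466, -0.0215, 0.0613]
orientation: [2.149, 2.287, 0.001]
force: [-0.8, 0.8, -1.2]
opening: 0.0235
```

```bash
python3 st.py
```

```text
16.875 [ 0.466  -0.0215  0.0613] yaw 1.633 [ 0.003 -0.001 -1.   ] q [-1.550e-01 -1.000e-01  2.018e+00 -1.000e-03  1.220e+00 -2.170e-01] dq [-1.000e-03 -1.000e-03  1.000e-03  5.000e-03 -6.000e-03 -1.007e+00] F [-0.8  0.8 -1.2] [ 0.07 -0.03 -0.02] 0.023494093215728627
```

apply_moves(commands=[0,0,0,0,0,0.16,2,0,0,0,0,0,0.16,2,0,0,0,0,0,0.16,2,0,0,0,0,0,0.16,2])

```text
t: 17.38
tool_pos: [0.4664, -0.021, 0.0613]
orientation: [1.292, 2.861, 0.005]
force: [-2.7, 2.1, 3.4]
opening: 0.024
```

```bash
python3 st.py
```

```text
17.375 [ 0.4664 -0.021   0.0613] yaw 2.293 [ 0.004  0.002 -1.   ] q [-0.157 -0.099  2.018  0.003  1.22  -0.88 ] dq [-4.000e-03  1.000e-03 -2.000e-03  8.000e-03  3.000e-03 -1.318e+00] F [-2.7  2.1  3.4] [ 0.3   0.39 -0.16] 0.023967003627548996
```

apply_moves(commands=[0,0,0,0,0,0.16,2,0,0,0,0,0,0.16,2,0,0,0,0,0,0.16,2,0,0,0,0,0,0.16,2])

```text
t: 17.88
tool_pos: [0.4661, -0.0202, 0.0613]
orientation: [0.293, 3.128, 0.008]
force: [-3.7, 0.8, 3.6]
opening: 0.0239
```

```bash
python3 st.py
```

```text
17.875 [ 0.4661 -0.0202  0.0613] yaw 2.955 [ 0.001  0.005 -1.   ] q [-0.157 -0.097  2.016  0.005  1.223 -1.543] dq [-1.000e-03  6.000e-03 -5.000e-03  4.000e-03  1.000e-02 -1.314e+00] F [-3.7  0.8  3.6] [ 0.23  0.55 -0.17] 0.02389374179852408
```

apply_moves(commands=[0,-0.03,0,0,0,0.1,2,0,0,0,0,0,0.06,2])

```text
t: 18.12
tool_pos: [0.466, -0.0201, 0.0613]
orientation: [-0.032, -3.141, -0.009]
force: [-4.0, 0.4, 2.8]
opening: 0.0239
```

```bash
python3 st.py
```

```text
18.125 [ 0.466  -0.0201  0.0613] yaw 3.121 [-0.001  0.006 -1.   ] q [-0.158 -0.096  2.015  0.006  1.224 -1.71 ] dq [ 0.001  0.003 -0.005  0.     0.004 -0.49 ] F [-4.   0.4  2.8] [ 0.05  0.39 -0.12] 0.023899096303936627
```

apply_moves(commands=[0,0,0,0,0,0.06,2])

```text
t: 18.25
tool_pos: [0.4659, -0.0201, 0.0613]
orientation: [0.065, -3.14, -0.009]
force: [-2.7, 0.6, 2.8]
opening: 0.0239
```

```bash
python3 st.py
```

```text
18.25 [ 0.4659 -0.0201  0.0613] yaw -3.1 [-0.001  0.006 -1.   ] q [-0.158 -0.095  2.014  0.006  1.225 -1.772] dq [ 0.001  0.004 -0.004 -0.001  0.002 -0.496] F [-2.7  0.6  2.8] [ 0.16  0.44 -0.11] 0.02388932076800184
```

apply_moves(commands=[0,0,0,0,0,0.05,2,0,0,0,0,0,0.03,2])

```text
t: 18.5
tool_pos: [0.4658, -0.02, 0.0613]
orientation: [0.195, -3.134, -0.009]
force: [-3.5, 1.5, 4.3]
opening: 0.0235
```

```bash
python3 st.py
```

```text
18.5 [ 0.4658 -0.02    0.0613] yaw -3.017 [-0.002  0.006 -1.   ] q [-0.157 -0.095  2.014  0.006  1.225 -1.855] dq [ 0.     0.003 -0.003  0.002  0.003 -0.244] F [-3.5  1.5  4.3] [ 0.16  0.42 -0.14] 0.02346201887381444
```

apply_moves(commands=[0,0,0,0,0,0.04,2])

```text
t: 18.62
tool_pos: [0.4657, -0.02, 0.0613]
orientation: [0.259, -3.129, -0.01]
force: [-2.9, 1.0, 3.4]
opening: 0.0241
```

```bash
python3 st.py; python3 - <<'E'
from h import *
from scipy.spatial.transform import Rotation as Ro
m=camera_model("wrist");im,d=read_camera("wrist");cv2.imwrite("pics/w5.png",im)
E
```

```text
18.625 [ 0.4657 -0.02    0.0613] yaw -2.976 [-0.002  0.006 -1.   ] q [-0.157 -0.094  2.014  0.006  1.226 -1.895] dq [ 0.002  0.001 -0.001 -0.001  0.004 -0.329] F [-2.9  1.   3.4] [ 0.19  0.44 -0.18] 0.02407238189536396
```

View pics/w5.png

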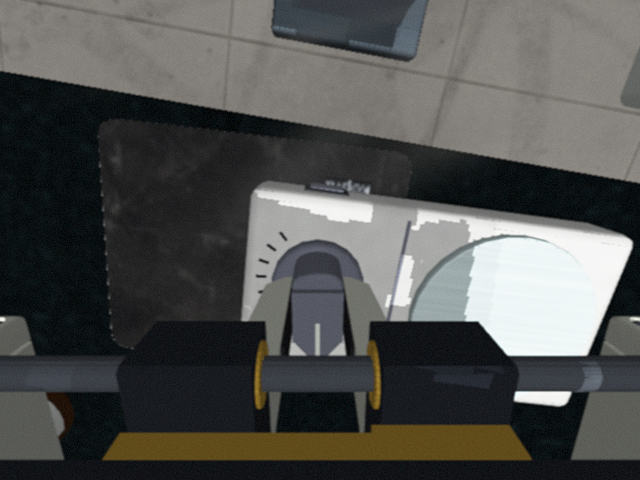

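The pointer is about 0.12 rad past zero within the play, and the torque has risen to -0.18 N·m. I'll back off 0.08 within the play, let go and withdraw straight up.

apply_moves(commands=[0,0,0,0,0,-0.08,2,0,0,0,0,0,0,5,0,0,0,0,0,0,5,0,0,0,0,0,0,5,0,0,2,0,0,0,5,0,0,4,0,0,0,5,0,0,4,0,0,0,5,0,0,4,0,0,0,5])

```text
t: 19.68
tool_pos: [0.4633, -0.0198, 0.2007]
orientation: [0.141, -3.131, -0.011]
force: [1.1, -0.2, -0.3]
opening: 0.0502
```

apply_moves(commands=[2,-3,1,0,0,0,5,2,-3,1,0,0,0,5,0,-2,0,0,0,0,5,0,0,0,0,0,0,5])

```text
t: 20.18
tool_pos: [0.5075, -0.1021, 0.2268]
orientation: [-0.147, 3.135, 0.007]
force: [-0.4, -0.4, 0.0]
opening: 0.0505
```

```bash
python3 st.py; python3 - <<'E'
from h import *
m=camera_model("wrist");im,d=read_camera("wrist");cv2.imwrite("pics/w6.png",im);P=cloud("wrist",m,d)
z=P[...,2]
k=(np.hypot(P[...,0]-.4655,P[...,1]+.0223)<.035)
q=P[k&(z>.078)&(z<.095)];r=cv2.minAreaRect((q[:,:2]*1000).astype(np.float32));print("top z",np.percentile(q[:,2],[10,50,90]),len(q),r)
u,s,V=np.linalg.svd(q[:,:2]-q[:,:2].mean(0),full_matrices=False);print(V[0])
pn=P[(abs(P[...,0]-.465)<.04)&(abs(P[...,1]+.023)<.04)&(z>.035)&(z<.05)];print("panel",np.median(pn[:,2]),len(pn))
E
```

```text
20.175 [ 0.5075 -0.1021  0.2268] yaw -3.048 [ 0.002  0.005 -1.   ] q [-0.301 -0.099  1.705  0.005  1.535 -1.966] dq [ 0.016  0.001 -0.014  0.013 -0.001  0.005] F [-0.4 -0.4  0. ] [ 0.11 -0.09  0.01] 0.05049806694174083
top z [0.08383762 0.08530464 0.08633386] 1264 ((468.6290283203125, -20.588520050048828), (47.64844512939453, 24.476970672607422), 4.343648910522461)
[0.99539487 0.09585955]
panel 0.04485647611780136 4055
```

View pics/w6.png

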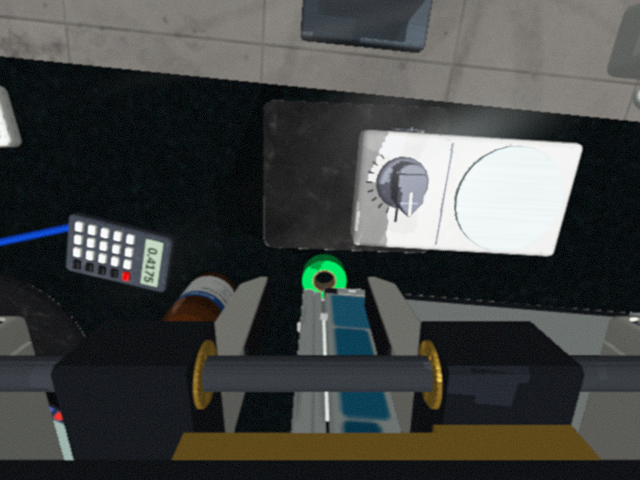

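The knob stands home at (402,185), its pointer at the long mark. Its top is at 85.3 mm (home is 85.5) and its yaw is +0.08 against zero at +0.04. The gripper is clear, so I'll hand in.

```bash
python3 -c "
from plant import *
print(close_job())"
```

```text
the job is handed in; nothing more can be done
None
```

I pushed the knob fully home on the shaft, turned it anticlockwise to about zero, let go and handed the job in at about 20 s.

**What I did:** I took the look-alike nearest the base, 0.53 m away. My first grip caught the skirt, so I opened and gripped again. Joint 6 could not reach the shaft's angle with that grip, so I set the knob down and gripped it from the half-turned side. The flat showed in the wrist picture at about 1.68 rad clockwise of zero. With that angle set, the knob dropped over the shaft at once. It passed the spring balls at about 4 N and peaked at 36 N on the tool as it reached the nut.

**Last checks:**
- **Home:** the knob's top is at 85.3 mm, against 85.5 mm when home.
- **Pointer:** it is 0.03 to 0.05 rad from the zero direction.
- **Centre:** the camera puts it 1.7 mm from my earlier estimate of the shaft axis. That is more than the bore's 0.8 mm of play but within the 2 mm calibration.
- **Gripper:** it is clear of everything.
- **Bystanders:** I did not measure their positions again. The arm did not go near the timer or screwdriver, and nothing suggested it touched the label roll.

**Less certain:**
- **Zero stop:** I felt no hard stop. The torque rose from about 0.14 to 0.18 N·m about 0.12 rad past zero, and I backed off 0.08 rad from there.
- **Snap force:** the 4 N I felt at the balls is below the stated 6 to 15 N, and I only sampled the force at the end of each move.

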